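Pump up the clamp's hand pump until its pin stands out

TASK

Charge the bench hand pump: press its black plunger right down and let it spring fully back up, again and again, until the indicator pin beside it has come fully out. Press with the fingertips only; do not lift or shove the pump, do not touch the pin, and leave the things round about where they are.

Things in the scene. Friction and masses are not known exactly. Their poses are not given: they have to be found in the camera images.
- pump: loose heavy (about 3 kg) hand pump: dark steel foot 100x150x10 mm (x by y by z), on it a grey block 60x120 mm up to z = 75 mm. Origin at the centre of the foot's underside, z up; the plunger stands at (0, -30) mm and the indicator pin at (0, +35) mm in its x, y. A brass outlet stub sticks out of the -x side to 52 mm from the origin
- plunger_top (a point): centre of the top face of the plunger's black round head (diameter 40 mm, 12 mm thick, flat on top, on a stem of 18 mm in a grey barrel whose rim is 95 mm above the pump's underside). When up, this point is 135 mm above the pump's underside; it goes 16 mm straight down
- plunger (a joint): how far the plunger is pressed down, m: 0 up, 0.016 at its lower stop. A spring pushes it up: about 8 N at the start of the stroke and 14 N at the bottom; let go, it returns in well under 0.5 s
- pin_top (a point): centre of the top of the indicator pin (vertical steel pin of 13 mm with a cap of 18 mm diameter, 7 mm thick), 65 mm to the plunger's side (pump's +y). 88.5 mm above the pump's underside when fully in (cap on its brass collar), 133 mm when fully out; a black ring round the pin's foot then shows above the collar
- pin_slide (a joint): how far the indicator pin has come out, m: 0 fully in, 0.045 fully out. It starts somewhere from 0 to 0.020. A ratchet inside lifts it on the plunger's way UP, and it stays where it is: each stroke of more than about 12 mm, released fully, raises it to the next step of 9 mm (9, 18, 27, 36, 45 mm; the first stroke may raise it by more or less). Shorter strokes may raise nothing; strokes after it is fully out do nothing
- indicator_pin: the indicator pin with its cap (origin on its axis; at the height of the pump's underside when fully in); not to be touched
- spool: solder spool standing on end, diameter 54 mm, 55 mm high, loose bystander; origin at the centre of its underside
- plug_relay: small black relay 16x21x24 mm, loose bystander; origin at the centre of its underside
- tape: roll of black tape lying flat, diameter 66 mm, 19 mm high, loose bystander; origin at the centre of its underside
Not all that is in view belongs to the job. What is shaped like the pump but orange or turquoise is not meant.

How it is judged:
By the outcome, as a careful person would: the job done as asked, in the order asked, and still so for the second after the job is handed in, with the robot touching nothing.
It also fails if it takes over 40 s, if anything falls off the work surface, if the arm or the gripper's body presses on something with over 40 N, if the wrist force passes 120 N, or if a joint passes its speed limit or range.

ROBOT

A 6-joint arm with a two-finger parallel gripper is mounted at the origin on a cart in front of the work surface, level with it; the furniture and walls round the work are solid. World frame = base frame: x ahead of the robot, y to its left, z up, the work surface at z = 0. Lengths are in m, angles in rad, forces in N, time in s.
With the tool pointing down it reaches from about 0.4 to 0.825 m from the base axis. Payload 7 kg.
Tool frame: the origin (TCP) lies at the very end of the fingers, on their centre line; the grasp point (between the pads) lies 19 mm behind it (arm.grip_point_offset is the distance from the TCP to the grasp point, in m); z points along the fingers, y is the line along which they close (so a half turn about z gives the same grasp; the last joint's range is limited). The gripper opens to 88 mm and grips with 3 to 60 N. Pads are 19 mm wide; open, the fingers measure 130 mm over their backs; the gripper's body (78 mm by 193 mm) begins 47 mm behind the grasp point.
Start: joints at [-0.824, 0.359, 0.012, 0, -1.224, -0.288], TCP at [0.299, -0.605, 0.227] pointing down, gripper open.
Joint ranges: [-3.07, 3.07], [-1.43, 2.12], [-1.02, 1.25], [-3.03, 1.67], [-3.05, -0], [-3.03, 3.03]. Speed limits (rad/s): [2.39, 2.39, 3.01, 3.14, 3.14, 3.14].

INTERFACE

Orientations are given as [roll, pitch, yaw] about the fixed x, y, z axes, in that order (R = Rz(yaw) Ry(pitch) Rx(roll)).
In Python, from station import arm, cams gives the robot as it stands.
- The arm moves only by the shell command python3 -m handwheel 'ROWS' [FORCE]. ROWS is JSON, a list that holds one entry, the list of rows, each a list of 7 numbers: the shift along the tool's x, y, z normalised to -1 to 1, where 1 is 0.08 m, then the turn, a rotation vector about the tool's x, y, z normalised to -1 to 1, where 1 is 0.5 rad, then the closure in counts, from 0 (fully open) to 255 (shut). In form: [[[x, y, z, wx, wy, wz, hand], ...]]. A call has 1 to 5 rows; each row is the pose to reach, as a shift and turn from the pose commanded when the call began, along the tool's axes at that moment; what a row does not reach only later rows make up. A row lasts 1/8 s, in which the tool goes at most 62.5 mm and 10.7 degrees, less where a joint would pass 70% of its speed; a pose out of reach is approached as far as the arm can. A call with a number of a shift or a turn outside -1 to 1 is refused whole. A call with a gripper value outside its range is refused whole. The fingers move at their own pace and stop on an object; FORCE is the grip in N (left out, the last holds). Time passes only in rows, so rows that repeat a pose let the fingers close. It gives the time, the measured TCP pose, the force, the opening and the grip force at its end, in the units of the state.
- arm.get_state(): the state, without advancing time (a new reading comes with each control period).
- cams.grab_frame(name): name is "side" or "top"; returns the picture (400x640x3 uint8, blue, green, red); there is no depth.
- cams.camera_info(name): a dict with "camera_matrix" (3x3 intrinsics, pixels), "R" (3x3) and "t" (3): a world point X has camera coordinates R X + t. Camera axes: x right, y down, z forward; pixel columns grow to the right and rows downward; lengths in m; the calibration is good to about 2 mm. A picture is of the moment at which its call begins. camera_info takes no time and is no camera call.
- arm.job_done(): hands the job in; it is judged then, once.
The state is a dict: "t": time; "q": joint angles; "qd": joint speeds; "joint_efforts": joint torques, N m; "eef_pos": TCP position; "ee_rot": TCP orientation; "force": force on the tool from outside, world axes, zero at the start; "moment": the same for the moment, N m; "width": finger opening in m; "gripper_force": force on a finger pad.
Only numpy, scipy, OpenCV 4.12 (cv2) and the standard library are available. Lean on these libraries where they do the work, as an engineer would, in place of code of your own. Each camera call takes 0.05 s, during which the arm holds its last target. There are 200 camera calls.

## Working session

There is one attempt and no reset: what is moved stays moved. The work goes in short steps, Python scripts to look and compute and a shell command to move; the robot and the scene stay as the last step left them, time stands still between calls to the robot, and variables do not carry over. Pictures are saved under pics/ and viewed, at most 10 in all, crops included, and the job is handed in when it is done.

```bash
mkdir -p pics; python3 - <<'E'
from station import arm,cams
import cv2,numpy as np
for n in("side","top"):
    cv2.imwrite(f"pics/{n}0.png",cams.grab_frame(n)); c=cams.camera_info(n); R=np.array(c["R"]);print(n,c["camera_matrix"],R.round(3).tolist(),(-R.T@np.array(c["t"])).round(3))
s=arm.get_state();print(s["t"],s["eef_pos"],s["ee_rot"],s["width"])
E
```

```text
side [[484.90507919   0.         321.99682507]
 [  0.         484.90507919 206.95421209]
 [  0.           0.           1.        ]] [[-0.809, -0.588, 0.013], [-0.308, 0.405, -0.861], [0.5, -0.7, -0.509]] [-0.064  1.052  0.728]
top [[440.35854128   0.         315.11640948]
 [  0.         440.35854128 199.78945701]
 [  0.           0.           1.        ]] [[0.079, -0.997, -0.006], [-0.976, -0.076, -0.205], [0.204, 0.022, -0.979]] [0.321 0.188 1.185]
0.1 [ 0.29870223 -0.60482486  0.22571946] [ 3.14009157e+00 -1.62136553e-04 -2.68286375e+00] 0.08805431935089324
```

View pics/side0.png

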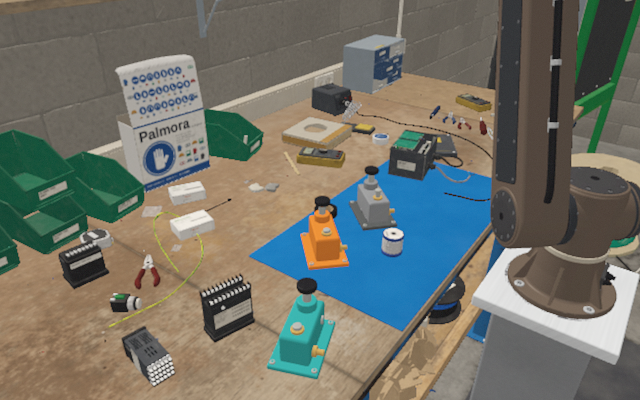

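View pics/top0.png

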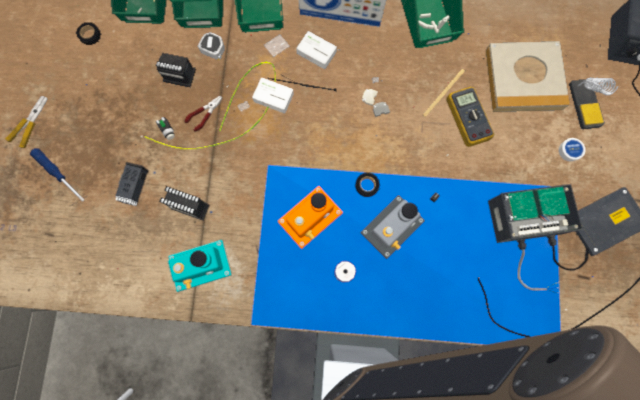

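The candidates are grey (top 395,226; side 372,200), orange (top 311,215) and turquoise (top 200,265). I choose the grey one. The tape is at top (367,184), the relay at (435,197) and the spool at (345,271). Next I check the choice in a close crop and triangulate the head and pin.

```bash
cat > h.py <<'E'
from station import arm,cams
import cv2,numpy as np
def ray(n,uv):
    c=cams.camera_info(n);R=np.array(c["R"]);t=np.array(c["t"])
    return -R.T@t, R.T@np.linalg.solve(np.array(c["camera_matrix"]),[uv[0],uv[1],1.])
def plane(n,uv,z):
    o,d=ray(n,uv);return o+d*(z-o[2])/d[2]
def proj(n,X):
    c=cams.camera_info(n);p=np.array(c["camera_matrix"])@(np.array(c["R"])@np.array(X)+np.array(c["t"]));return p[:2]/p[2]
def crop(n,im,x,y,w,h,f,name):
    cv2.imwrite(f"pics/{name}.png",cv2.resize(im[y:y+h,x:x+w],None,fx=f,fy=f,interpolation=cv2.INTER_CUBIC))
def blobs(im,x,y,w,h,mx,amin=20):
    m=(im[y:y+h,x:x+w].max(2)<mx).astype(np.uint8)
    _,_,s,c=cv2.connectedComponentsWithStats(m)
    return [(s[i].tolist(),(c[i]+[x,y]).round(1).tolist()) for i in range(1,len(s)) if s[i][4]>amin]
E
python3 - <<'E'
from h import *
a=cv2.imread("pics/top0.png");b=cv2.imread("pics/side0.png")
A=cv2.resize(a[165:265,340:450],None,fx=5,fy=5,interpolation=2)[:, :400+150];B=cv2.resize(b[155:245,335:410],None,fx=5,fy=5,interpolation=2)
o=np.zeros((500,930,3),np.uint8);o[:500,:550]=A;o[:450,550:925]=B
cv2.imwrite("pics/crop1.png",cv2.resize(o,(800,430)))
for mx in(35,50):
  print(mx,blobs(a,395,198,30,30,mx),blobs(b,350,155,45,40,mx))
print("head",plane("top",(409,211),.135), "side",plane("side",(371.5,171),.135))
E
```

```text
35 [] [([15, 15, 13, 5, 26], [371.3, 172.3])]
50 [([8, 9, 13, 11, 54], [410.9, 212.9])] [([15, 12, 13, 8, 83], [371.2, 170.2])]
head [ 0.53010981 -0.01688343  0.135     ] side [ 0.52423074 -0.00312153  0.135     ]
```

View pics/crop1.png

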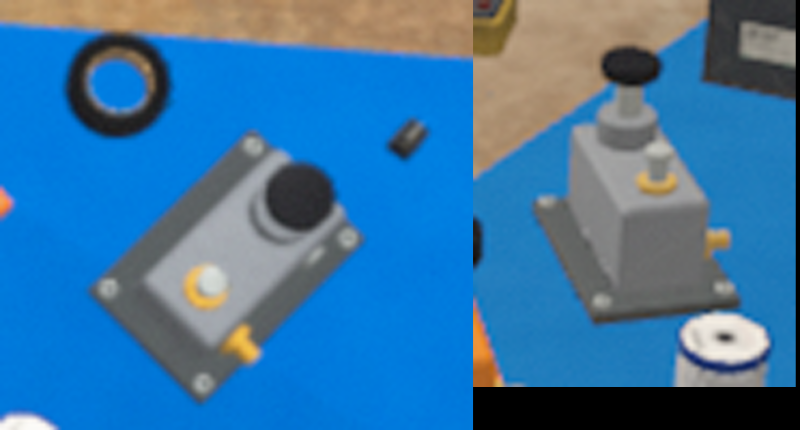

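The crop confirms the grey pump. The head is at top (409.5,211) and side (371.5,170), the pin cap is at top (389,231) and partly out, and pump yaw is about 45°. The head is therefore at about (0.531, -0.018). I close the fingers and travel there at the present height.

```bash
python3 -m handwheel '[[[-0.45,0.4,0,0,0,0,255],[-0.98,0.88,0,0,0,0,255]]]' 40
python3 -m handwheel '[[[-0.49,0.44,0,0,0,0,255],[-0.98,0.88,0,0,0,0,255]]]'
python3 -m handwheel '[[[-0.49,0.44,0,0,0,0,255],[-0.98,0.88,0,0,0,0,255]]]'
python3 -m handwheel '[[[-0.49,0.44,0,0,0,0,255],[-0.98,0.88,0,0,0,0,255]]]'
python3 -m handwheel '[[[-0.49,0.44,0,0,0,0,255],[-0.98,0.88,0,0,0,0,255],[-0.98,0.88,0,0,0,0,255]]]'
```

```text
t: 0.35
eef_pos: [0.3378, -0.5065, 0.2254]
ee_rot: [3.14, -0.001, -2.685]
force: [1.8, 0.8, 0.5]
width: 0.073
gripper_force: 0.0
t: 0.6
eef_pos: [0.3773, -0.4078, 0.2262]
ee_rot: [3.141, -0.0, -2.683]
force: [1.0, -0.3, 0.1]
width: 0.0531
gripper_force: 0.0
t: 0.85
eef_pos: [0.4165, -0.31, 0.2264]
ee_rot: [3.141, -0.0, -2.683]
force: [1.0, -0.3, -0.1]
width: 0.0333
gripper_force: 0.0
t: 1.1
eef_pos: [0.4556, -0.2121, 0.2265]
ee_rot: [3.141, 0.0, -2.683]
force: [0.6, -0.1, -0.2]
width: 0.0128
gripper_force: 0.0
t: 1.48
eef_pos: [0.4954, -0.1132, 0.2263]
ee_rot: [3.141, -0.0, -2.679]
force: [0.4, -0.6, -0.6]
width: 0.0004
gripper_force: 0.0
```

```bash
python3 - <<'E'
from h import *
from scipy.spatial.transform import Rotation as Ro
from scipy.optimize import least_squares
# refine head: top-face centre seen at face ellipse centre
f=lambda X:np.r_[proj("top",X)-[409.5,210.8],proj("side",X)-[371.6,170.0]]
r=least_squares(f,[.53,-.02,.13]);print(r.x,r.fun)
p=[plane("top",(340+u/4.3,165+v/4.3),.012)[:2] for u,v in((254,146),(348,238),(204,383),(108,288))]
p=np.array(p);y=p[2]+p[3]-p[0]-p[1];y/=np.linalg.norm(y);c=p.mean(0);print("foot c",c,"y",y,"plunger",c-.03*y)
s=arm.get_state();T=np.array([*(c-.03*y),.15]);print(s["t"],s["eef_pos"],s["ee_rot"],s["width"],s["force"])
print(Ro.from_euler("xyz",s["ee_rot"]).as_matrix().T@(T-s["eef_pos"])/.08)
E
```

```text
[ 0.53227075 -0.01899373  0.12930903] [-0.07461153 -0.18371249  0.22412031  0.03931146]
foot c [ 5.09894814e-01 -1.60684778e-04] y [-0.74842751  0.6632166 ] plunger [ 0.53234764 -0.02005718]
1.475 [ 0.49542894 -0.11319036  0.22630527] [ 3.14131652e+00 -3.20371679e-05 -2.67877103e+00] 0.00041124805748002266 [ 0.40193332 -0.57060905 -0.56041004]
[-0.9327345   0.83538605  0.95401675]
```

```bash
python3 -m handwheel '[[[-0.45,0.42,0.2,0,0,0,255],[-0.93,0.83,0.6,0,0,0,255],[-0.93,0.83,0.85,0,0,0,255],[-0.93,0.83,0.85,0,0,0,255]]]'; python3 - <<'E'
from h import *
a=cams.grab_frame("top");b=cams.grab_frame("side")
A=cv2.resize(a[150:270,330:460],None,fx=3,fy=3,interpolation=2);B=cv2.resize(b[100:220,310:440],None,fx=3,fy=3,interpolation=2)
cv2.imwrite("pics/c2.png",np.hstack([A,B]))
E
```

```text
t: 1.98
eef_pos: [0.5304, -0.0239, 0.1568]
ee_rot: [3.141, -0.004, -2.683]
force: [0.3, -0.1, -0.1]
width: 0.0006
gripper_force: 0.0
```

View pics/c2.png

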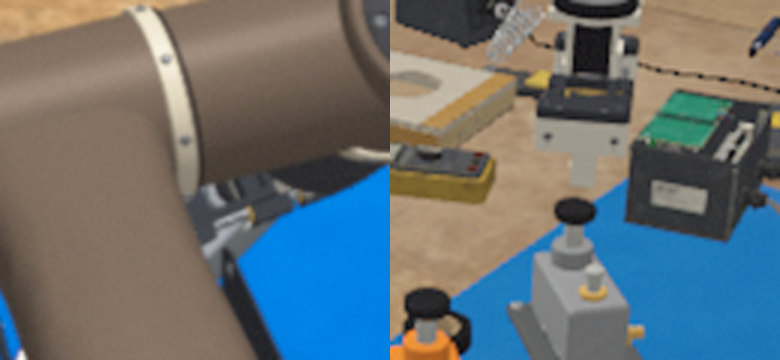

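The side view shows the closed tips (582,183) just above the black head (575,207), offset by a few mm. I correct this and descend to contact.

```bash
python3 -m handwheel '[[[-0.045,0.035,0.1,0,0,0,255],[-0.045,0.035,0.2,0,0,0,255],[-0.045,0.035,0.27,0,0,0,255],[-0.045,0.035,0.27,0,0,0,255]]]'
```

```text
t: 2.58
eef_pos: [0.5334, -0.0196, 0.1364]
ee_rot: [3.141, -0.001, -2.683]
force: [0.1, -0.1, 0.1]
width: 0.0001
gripper_force: 0.0
```

```bash
python3 -m handwheel '[[[0,0,0.08,0,0,0,255],[0,0,0.16,0,0,0,255],[0,0,0.19,0,0,0,255],[0,0,0.19,0,0,0,255]]]'
```

```text
t: 3.08
eef_pos: [0.5341, -0.0195, 0.1229]
ee_rot: [-3.141, 0.001, -2.682]
force: [-3.1, -0.1, 10.0]
width: 0.0003
gripper_force: 4.5
```

```bash
python3 -m handwheel '[[[0,0,0.04,0,0,0,255],[0,0,0.06,0,0,0,255],[0,0,0.06,0,0,0,255]]]'
```

```text
t: 3.45
eef_pos: [0.5343, -0.0195, 0.1192]
ee_rot: [-3.14, 0.002, -2.682]
force: [-7.4, 1.3, 18.5]
width: 0.0003
gripper_force: 9.5
```

Bottom stop is reached at 18.5 N. I release fully and look.

```bash
python3 -m handwheel '[[[0,0,-0.15,0,0,0,255],[0,0,-0.35,0,0,0,255],[0,0,-0.35,0,0,0,255],[0,0,-0.35,0,0,0,255]]]'; python3 - <<'E'
from h import *
b=cams.grab_frame("side");b0=cv2.imread("pics/side0.png")
cv2.imwrite("pics/c3.png",np.hstack([cv2.resize(i[150:250,330:420],None,fx=4,fy=4,interpolation=2) for i in (b0,b)]))
E
```

```text
t: 3.95
eef_pos: [0.5335, -0.0194, 0.1446]
ee_rot: [3.141, -0.0, -2.683]
force: [-0.5, 0.3, -0.2]
width: 0.0006
gripper_force: 0.0
```

View pics/c3.png

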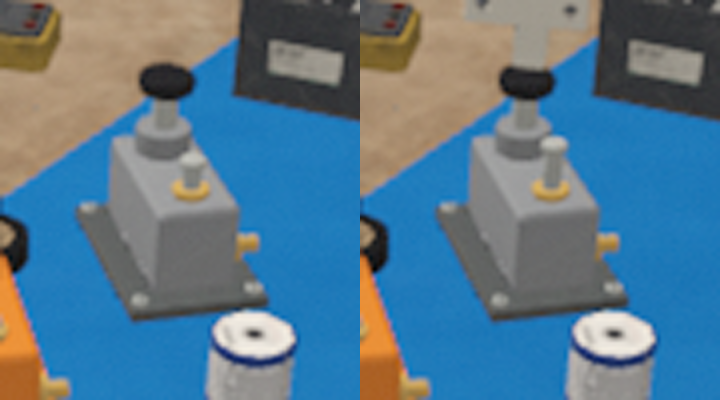

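The pin cap rose from (193,158) to (553,145) in the crop, about 9 mm, and the pump stayed put. Next come two more strokes.

```bash
python3 -m handwheel '[[[0,0,0.12,0,0,0,255],[0,0,0.22,0,0,0,255],[0,0,0.30,0,0,0,255],[0,0,0.36,0,0,0,255],[0,0,0.36,0,0,0,255]]]'
python3 -m handwheel '[[[0,0,-0.15,0,0,0,255],[0,0,-0.36,0,0,0,255],[0,0,-0.36,0,0,0,255],[0,0,-0.36,0,0,0,255]]]'
python3 -m handwheel '[[[0,0,0.12,0,0,0,255],[0,0,0.22,0,0,0,255],[0,0,0.30,0,0,0,255],[0,0,0.36,0,0,0,255],[0,0,0.36,0,0,0,255]]]'
python3 -m handwheel '[[[0,0,-0.15,0,0,0,255],[0,0,-0.36,0,0,0,255],[0,0,-0.36,0,0,0,255],[0,0,-0.36,0,0,0,255]]]'; python3 - <<'E'
from h import *
b=cams.grab_frame("side");b0=cv2.imread("pics/side0.png")
cv2.imwrite("pics/c4.png",np.hstack([cv2.resize(i[150:250,330:420],None,fx=4,fy=4,interpolation=2) for i in (b0,b)]))
E
```

```text
t: 4.62
eef_pos: [0.5343, -0.0194, 0.1191]
ee_rot: [-3.14, 0.001, -2.681]
force: [-13.3, 4.1, 34.2]
width: 0.0008
gripper_force: 17.3
t: 5.12
eef_pos: [0.5331, -0.0195, 0.1437]
ee_rot: [3.141, -0.001, -2.683]
force: [-0.3, -0.4, -0.5]
width: 0.0005
gripper_force: 0.0
t: 5.75
eef_pos: [0.5341, -0.0195, 0.119]
ee_rot: [-3.14, 0.001, -2.681]
force: [-12.1, 3.5, 37.5]
width: 0.0005
gripper_force: 18.4
t: 6.25
eef_pos: [0.5331, -0.0195, 0.1436]
ee_rot: [3.141, -0.002, -2.683]
force: [-0.6, -0.2, -0.4]
width: 0.0006
gripper_force: 0.0
```

View pics/c4.png

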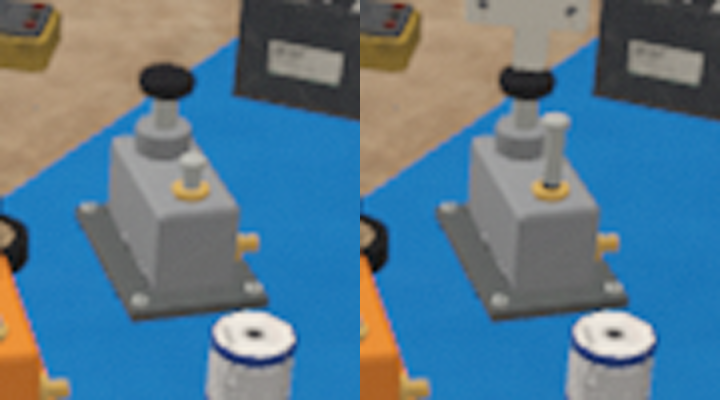

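The cap is now at (555,120), with a dark ring beginning to show at (550,186). One more stroke is harmless and will confirm it.

```bash
python3 -m handwheel '[[[0,0,0.12,0,0,0,255],[0,0,0.22,0,0,0,255],[0,0,0.30,0,0,0,255],[0,0,0.34,0,0,0,255],[0,0,0.34,0,0,0,255]]]'
python3 -m handwheel '[[[0,0,-0.15,0,0,0,255],[0,0,-0.36,0,0,0,255],[0,0,-0.6,0,0,0,255],[0,0,-0.8,0,0,0,255],[0,0,-0.8,0,0,0,255]]]'; python3 - <<'E'
from h import *
b=cams.grab_frame("side");b0=cv2.imread("pics/c4.png")[:,360:]
cv2.imwrite("pics/c5.png",np.hstack([b0,cv2.resize(b[150:250,330:420],None,fx=4,fy=4,interpolation=2)]))
P=np.array([.5323,-.0195])+.065*np.array([-.748,.663])
for z in(.0885,.106,.115,.124,.133): print(z,(proj("side",[*P,z])-[330,150])*4)
E
```

```text
t: 6.92
eef_pos: [0.5341, -0.0194, 0.1192]
ee_rot: [-3.141, 0.001, -2.682]
force: [-6.8, 2.2, 21.2]
width: 0.0002
gripper_force: 10.9
t: 7.55
eef_pos: [0.5343, -0.0193, 0.1823]
ee_rot: [-3.141, 0.002, -2.683]
force: [-0.7, 0.2, 0.0]
width: 0.0007
gripper_force: 0.0
0.0885 [192.55081189 175.47293976]
0.106 [194.42099868 152.82623957]
0.115 [195.39274867 141.0590029 ]
0.124 [196.3713439  129.20887489]
0.133 [197.35685697 117.2749766 ]
```

View pics/c5.png

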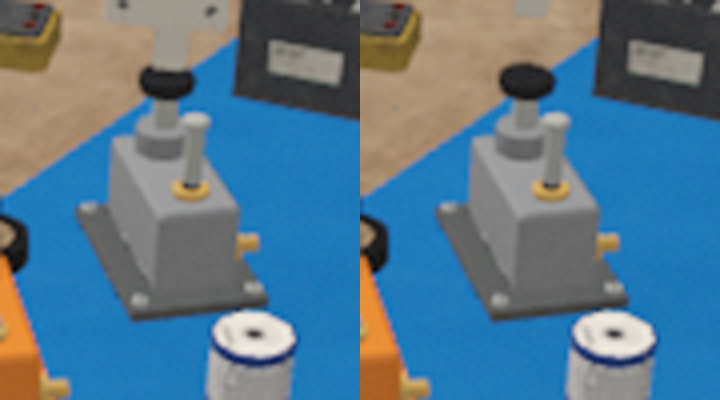

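The pin did not rise on the extra stroke. The cap stays at (555,119), which matches the predicted fully-out row of 117. The black ring shows, the plunger is up and the arm is clear.

```bash
python3 -c "
from station import arm
print(arm.job_done())"
```

```text
the job is handed in; nothing more can be done
None
```

The grey pump is charged: the camera shows the indicator pin fully out with its black ring visible, the plunger sprung back up and the pump unmoved after four full strokes (the last raised nothing), and I handed the job in at about 7.6 s with the arm clear.

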